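Slide the reference tile along the rail into the reader's corner pocket

ROBOT

A 6-joint arm with a two-finger parallel gripper is mounted at the origin on the work surface. World frame = base frame: x ahead of the robot, y to its left, z up, the work surface at z = 0. Lengths are in m, angles in rad, forces in N, time in s.
With the tool pointing down it reaches from about 0.25 to 0.725 m from the base axis. Payload 4 kg.
Tool frame: the origin (TCP) lies on the centre line of the jaws, within the pads' length; the fingertips stand 17 mm ahead of it and the grasp point (between the pads) lies 2 mm behind it; z points along the fingers, y is the line along which they close (so a half turn about z gives the same grasp; the last joint's range is limited). The gripper opens to 85 mm and grips with 20 to 120 N. Pads are 22 mm wide; open, the fingers measure 114 mm over their backs; the gripper's body (76 mm by 85 mm) begins 54 mm behind the grasp point. The pads swing forward as they close: fully open they stand 13 mm farther back than shut.
Start: joints at [-1.248, 0.241, 0.005, 1.335, 0, 1.571], TCP at [0.159, -0.474, 0.248] pointing down, gripper open.
Joint ranges: [-2.72, 2.72], [-1.05, 1.87], [-1.09, 1.28], [-1.99, 2.15], [-1.42, 1.44], [-3.14, 3.14]. Speed limits (rad/s): [2.79, 2.79, 3.14, 3.14, 3.14, 3.14].

INTERFACE

Orientations are given as a unit quaternion [x, y, z, w].
In Python, from workcell import bot, camera, get_calibration gives the robot as it stands.
- The arm moves only by the tool apply_moves, never from a script. Its argument "steps" is a list of rows, each a list of 3 entries, a list of its own where there are three numbers: the shift along the tool's x, y, z as a fraction of full scale, then the turn, a rotation vector about the tool's x, y, z as a fraction of full scale, then the opening, from 0 (shut) to 1 (fully open). A call has exactly 8 rows; each row shifts and turns the commanded pose from where the row before left it, along the tool's axes as they then stand; what a row does not reach is not made up. Full scale, the value 1, is 20 cm for a shift and pi rad for a turn. A row lasts 1/12 s, in which the tool goes at most 41.7 mm and 7.16 degrees, less where a joint would pass 70% of its speed; a pose out of reach is approached as far as the arm can. A call with a number of a shift or a turn outside -1 to 1 is refused whole. A call with a gripper value outside its range is refused whole. The fingers move at their own pace and stop on an object; the grip force is fixed at half the most. Time passes only in rows, so rows that do not move let the fingers close, or fill a call up. It gives the time, the measured TCP pose, the force, the opening and the grip force at its end, in the units of the state.
- bot.get_obs(): the state, without advancing time (a new reading comes with each control period).
- camera(name): name is "scene" or "side" or "wrist"; returns (picture, depth): 400x640x3 uint8, red, green, blue; 400x640 float32, m along the optical axis (not along the pixel's ray), 0 where there is no reading.
- get_calibration(name): a dict with "fov_y" (degrees; the focal length in pixels is half the picture's height over the tangent of half this angle, whatever the lens; pixels are square), "cx", "cy" (the principal point, pixels), "rvec" (rotation vector, rad) and "tvec" (3), from world to camera coordinates, as OpenCV has them. Camera axes: x right, y down, z forward; pixel columns grow to the right and rows downward; lengths in m; the calibration is good to about 2 mm. A picture is of the moment at which its call begins: read the wrist's pose just before it. get_calibration takes no time and is no camera call; for the wrist camera it gives the pose at the moment of the call.
- bot.job_done(): hands the job in; it is judged then, once.
The state is a dict: "clock": time; "joint_pos": joint angles; "joint_vel": joint speeds; "tau": joint torques, N m; "eef_pos": TCP position; "tool_rot": TCP orientation; "ft_force": force on the tool from outside, world axes, zero at the start; "ft_torque": the same for the moment, N m; "grip_width": finger opening in m; "grasp_force": force on a finger pad.
Only numpy, scipy, OpenCV 4.12 (cv2) and the standard library are available. Lean on these libraries where they do the work, as an engineer would, in place of code of your own. Each camera call takes 0.05 s, during which the arm holds its last target. There are 200 camera calls.

TASK

Load the optical reader with its rectangular white reference tile: without gripping or lifting it, push the tile with the fingertips square against the long rail of the stage, then slide it along the rail, keeping it against the rail all the way, until it sits fully home in the corner pocket against the end stop. Push gently, as the ceramic chips, leave the round white disc, the bottles and everything else where they are, and take the hand clear.

Things in the scene. Friction and masses are not known exactly. Their poses are not given: they have to be found in the camera images.
- stage: Fixed bench reader, differently placed and turned each time. Origin at table level; x points across the flat dark grey stage to the rail, y along the rail to the pocket, z up. The stage is a plate, top at z = 10 mm, x = -90 to 90, y = -170 to 132 mm. The white reader body, 58 mm high, stands at its +y end: y = 133 to 233, x = -90 to 90 mm.
- rail (a point): Mid-length of the inner upper edge of the aluminium rail (stage x = 78, y = -19, z = 22 mm; axes as the stage's). The rail is straight, 12 mm wide, 12 mm high above the stage top, and runs along the whole +x edge of the stage, y = -170 to 132 mm, its inner face at x = 78 mm.
- pocket (a point): Where the centre of the tile's underside is when the tile is home in the corner pocket, on the stage top (stage x = 58, y = 95, z = 10 mm; axes as the stage's). The pocket is bounded by the rail (face 20 mm to +x of here), a 12 mm high end stop (face 25 mm to +y) and a lip (face 24 mm to -x); open to -y, 44 mm wide, 35 mm deep. A dark round window lies in its floor.
- lip (a point): Upper inner corner of the pocket's lip at its mouth (stage x = 34, y = 85, z = 19 mm; axes as the stage's). The lip is 8 mm thick, 9 mm high and runs 35 mm to +y, up to the end stop; a flared piece of the same height goes on from it about 15 mm to -y, leaning some 10 mm away from the rail, to guide the tile in.
- tile: Loose rectangular white ceramic tile, 40 mm (its x) by 50 mm (its y) and 12 mm high, about 60 g. Origin at the centre of its underside, z up. It lies flat on the half of the stage away from the rail, near the -y end, turned up to 0.35 rad from the stage's axes; its 50 mm side is to lie along the rail. It slides with ordinary dry friction.
- disc: Loose round white ceramic disc, 36 mm across, 12 mm high, lying flat on the same half of the stage beside the tile (on either side of it along y). Not to be moved. Origin at the centre of its underside.
- dropper: Small amber dropper bottle, 28 mm across, 73 mm high, standing on the stage on the near side of the pocket. Not to be moved. Origin at the centre of its underside.
- bottle: Amber dropper bottle, 34 mm across, 78 mm high, standing on the table beyond the rail. Not to be moved. Origin at the centre of its underside.
- loupe: Black loupe, 40 mm across, 36 mm high, standing on the table beyond the rail. Not to be moved. Origin at the centre of its underside.
- spatula: Slim steel spatula, 160 mm long, 13 mm wide, 5 mm high, lying on the table off the -y end of the stage. Not to be moved. Origin on its underside near mid-length, x along it.
- marker: Marker pen, 120 mm long, 15 mm thick, lying on the table beyond the rail. Not to be moved. Origin at the centre of its underside, x along it.
Not all that is in view belongs to the job. What is shaped like the tile but purple or red is not meant.

How it is judged:
By the outcome, as a careful person would: the job done as asked, in the order asked, and still so for the second after the job is handed in, with the robot touching nothing.
It also fails if it takes over 51 s, if anything falls off the work surface, if the arm or the gripper's body presses on something with over 40 N, if the wrist force passes 120 N, or if a joint passes its speed limit or range.

## Working session

There is one attempt and no reset: what is moved stays moved. The work goes in short steps, Python scripts to look and compute and a tool call to move; the robot and the scene stay as the last step left them, time stands still between calls to the robot, and variables do not carry over. Pictures are saved under pics/ and viewed, at most 14 in all, crops included, and the job is handed in when it is done.

Besides the shell and the picture viewer there is one more tool, called after "Request:" by a JSON object that holds its "op" and its "data", one argument or row to a line. apply_moves: Moves the arm, as the interface text tells. Its arguments: {"type":"object","properties":{"steps":{"type":"array"}},"required":["steps"]}

```bash
mkdir -p pics
cat > h.py <<'E'
import numpy as np, cv2
from workcell import bot, camera, get_calibration
from scipy.spatial.transform import Rotation as R
def cam(n):
    c=get_calibration(n); p,d=camera(n); return c,p,d
def world(c,d,u,v,z=None):
    f=200/np.tan(np.radians(c['fov_y'])/2)
    Rm=R.from_rotvec(np.ravel(c['rvec'])).as_matrix(); t=np.ravel(c['tvec'])
    u=np.asarray(u,float);v=np.asarray(v,float)
    ray=np.stack([(u-c['cx'])/f,(v-c['cy'])/f,np.ones_like(u)],-1)
    if z is None:
        return (ray*d[v.astype(int),u.astype(int)][...,None]-t)@Rm
    o=-Rm.T@t; r=ray@Rm
    return o+r*((z-o[2])/r[...,2])[...,None]
def save(n,p): cv2.imwrite('pics/'+n,cv2.cvtColor(p,cv2.COLOR_RGB2BGR))
E
python3 - <<'E'
from h import *
for n in ['scene','side']:
    c,p,d=cam(n); save(n+'.png',p); np.savez(n,p=p,d=d,**c); print(n,c)
o=bot.get_obs(); print(o)
E
```

```text
scene {'fov_y': 50.068845921447256, 'cx': 313.5584861337034, 'cy': 205.3126197189064, 'rvec': array([ 0.82411318,  2.6461859 , -0.99380738]), 'tvec': array([ 0.43676413, -0.18241882,  1.01504647])}
side {'fov_y': 55.86002361238033, 'cx': 320.37409893316163, 'cy': 203.48773801877007, 'rvec': array([ 2.22068979, -0.41794179,  0.18570984]), 'tvec': array([-0.52183386,  0.17369379,  0.59542152])}
{'clock': 0.1, 'joint_pos': array([-1.24798449e+00,  2.41347374e-01,  3.87644168e-03,  1.33523640e+00,
        2.81084889e-05,  1.57081177e+00]), 'joint_vel': array([ 9.40526191e-04,  6.02328181e-04,  3.49410463e-03, -8.62685772e-06,
       -1.94994154e-03,  1.62953535e-03]), 'tau': array([ 4.31468343e-04, -3.73138332e+01,  2.53010398e+01,  1.08469336e-02,
        5.44821694e-05, -3.87785590e-06]), 'eef_pos': array([ 0.15845368, -0.47365936,  0.24750379]), 'tool_rot': array([ 9.87003111e-01,  1.60698305e-01, -1.39690806e-04, -9.45341176e-04]), 'ft_force': array([ 0.89423145, -0.52819048,  0.7320086 ]), 'ft_torque': array([-0.03057167,  0.04064052, -0.02301239]), 'grasp_force': 0.0, 'grip_width': 0.0851785432565748}
```

View pics/scene.png

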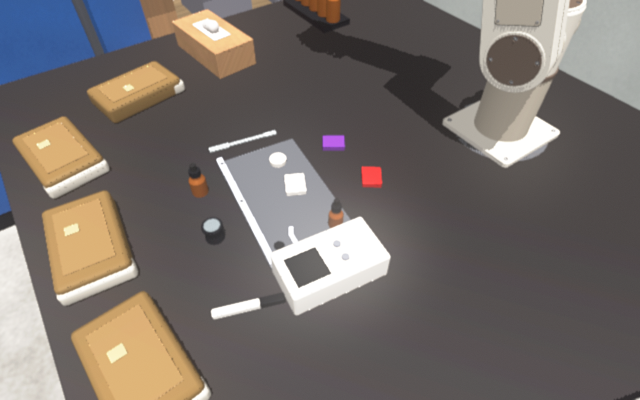

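View pics/side.png

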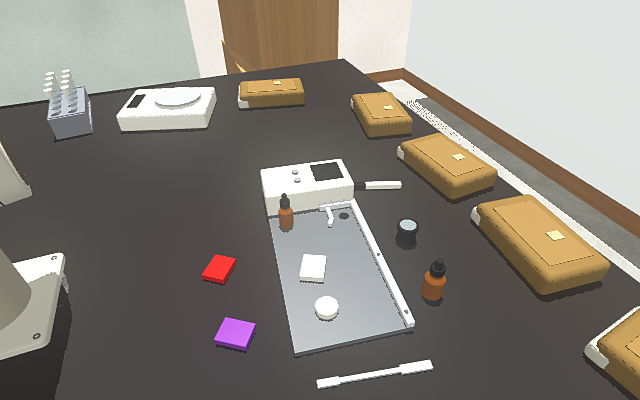

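Scene view: the candidates are the white rectangular tile (295,184), the white round disc (278,160), the purple (334,142) and the red (371,177) pieces. The white rectangle on the stage fits, since the others are round, coloured or off the stage. In the side view the tile is at (313,268) and the disc at (327,308). One enlarged crop to confirm this.

Run:
```python
from h import *
s=np.load('side.npz'); c={k:s[k] for k in ['fov_y','cx','cy','rvec','tvec']}; p=s['p']
crop=p[190:360,255:425]; save('sidecrop.png',cv2.resize(crop,None,fx=3.5,fy=3.5,interpolation=cv2.INTER_CUBIC))
P=lambda u,v,z=None: print((u,v),world(c,s['d'],[u],[v],z)[0].round(4), world(c,s['d'],[u],[v])[0].round(4))
P(313,265,.022);P(327,305,.022);P(297,353,.01);P(409,324,.022);P(352,203,.022)
```

```text
(313, 265) [ 0.5033 -0.111   0.022 ] [ 0.5035 -0.1105  0.0215]
(327, 305) [ 0.4954 -0.1945  0.022 ] [ 0.4952 -0.1948  0.0225]
(297, 353) [ 0.4298 -0.2454  0.01  ] [ 0.4299 -0.2447  0.0086]
(409, 324) [ 0.5941 -0.2687  0.022 ] [ 0.5946 -0.2681  0.0209]
(352, 203) [0.6345 0.0161 0.022 ] [0.6339 0.0149 0.0231]
```

View pics/sidecrop.png

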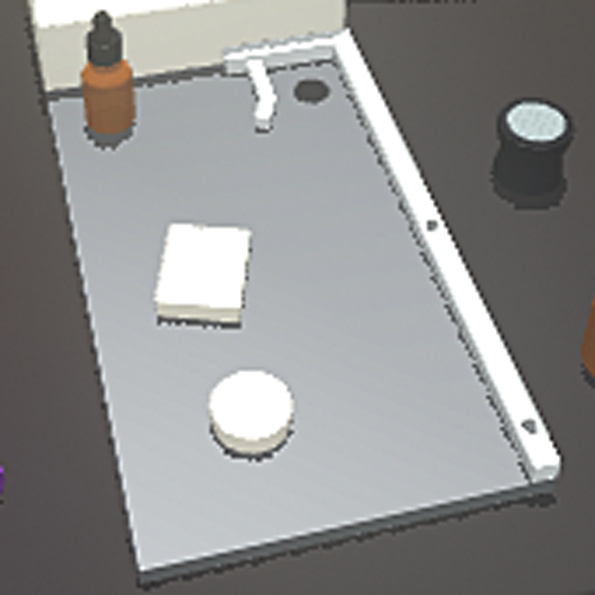

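The crop confirms the white rectangular tile (crop 204,270) and the round disc (250,412) on its −y side. The pocket with its dark window is at (312,90). Next I fit the stage pose.

```bash
cat >> h.py <<'E'
def fitpose(obj,pts):  # 2D rigid: world = Rz(a) obj + t
    o=np.array(obj)[:,:2];w=np.array(pts)[:,:2];oc=o-o.mean(0);wc=w-w.mean(0)
    a=np.arctan2((oc[:,0]*wc[:,1]-oc[:,1]*wc[:,0]).sum(),(oc*wc).sum())
    M=np.array([[np.cos(a),-np.sin(a)],[np.sin(a),np.cos(a)]])
    t=w.mean(0)-M@o.mean(0); return a,t,(w-(o@M.T+t))
def tostage(a,t,w):
    M=np.array([[np.cos(a),-np.sin(a)],[np.sin(a),np.cos(a)]]); return (np.asarray(w)[...,:2]-t)@M
E
python3 - <<'E'
from h import *
s=np.load('side.npz'); c={k:s[k] for k in ['fov_y','cx','cy','rvec','tvec']}
f=lambda u,v,z: world(c,None,[255+u/3.5-.5],[190+v/3.5-.5],z)[0]
obj=[(-.09,-.17),(-.09,.132),(.078,-.17),(.09,-.17)]
pts=[f(138,572,.01),f(48,97,.01),f(529,467,.022),f(560,462,.022)]
a,t,r=fitpose(obj,pts);print(a,t,(r*1e3).round(1))
tc=np.array([f(172,224,.022),f(250,230,.022),f(240,313,.022),f(156,307,.022)])
b=tostage(a,t,tc);print('tile',(b*1e3).round(1),(b.mean(0)*1e3).round(1))
b,tt,r=fitpose([(-.02,.025),(.02,.025),(.02,-.025),(-.02,-.025)],tostage(a,t,tc));print(b,tt,(r*1e3).round(1))
print('disc',tostage(a,t,f(251,411,.022))*1e3)
print('rail win pts',tostage(a,t,f(333,48,.022))*1e3)
E
```

```text
-0.13468200252225968 [ 0.53743503 -0.08845871] [[ 0.4  1.1]
 [ 1.1 -4.2]
 [-1.4  2. ]
 [-0.   1. ]]
tile [[-40.9   2.9]
 [ -4.1 -10.3]
 [-21.3 -60.1]
 [-58.7 -47.3]] [-31.3 -28.7]
-0.337045107851434 [-0.03125312 -0.02870183] [[ 0.9  1.4]
 [-0.   1.4]
 [-0.7 -1.2]
 [-0.3 -1.6]]
disc [ -29.44868802 -113.83252617]
rail win pts [ 77.27343968 117.14601389]
```

Request:
{"op": "apply_moves", "data": {
  "steps": [
    [[0, 0, 0], [0, 0, 0.0364], 0.235],
    [[0, 0, 0], [0, 0, 0.0364], 0.235],
    [[0, 0, 0], [0, 0, 0.0364], 0.235],
    [[0, 0, 0], [0, 0, 0.0364], 0.235],
    [[0.1, -0.168, 0], [0, 0, 0], 0.235],
    [[0.1, -0.168, 0], [0, 0, 0], 0.235],
    [[0.1, -0.168, 0], [0, 0, 0], 0.235],
    [[0.1, -0.168, 0], [0, 0, 0], 0.235]
  ]
}}

```text
clock: 0.77
eef_pos: [0.2562, -0.3502, 0.2478]
tool_rot: [0.998, -0.068, -0.0, -0.0]
ft_force: [0.8, -1.4, -0.3]
grip_width: 0.0198
grasp_force: 0.0
```

Request:
{"op": "apply_moves", "data": {
  "steps": [
    [[0.1, -0.168, 0], [0, 0, 0], 0.235],
    [[0.1, -0.168, 0], [0, 0, 0], 0.235],
    [[0.1, -0.168, 0], [0, 0, 0], 0.235],
    [[0.1, -0.168, 0], [0, 0, 0], 0.235],
    [[0.1, -0.168, 0], [0, 0, 0], 0.235],
    [[0.1, -0.168, 0], [0, 0, 0], 0.235],
    [[0.1, -0.168, 0], [0, 0, 0], 0.235],
    [[0.1, -0.168, 0], [0, 0, 0], 0.235]
  ]
}}

```text
clock: 1.43
eef_pos: [0.4511, -0.105, 0.248]
tool_rot: [0.998, -0.067, -0.0, 0.0]
ft_force: [0.4, 0.4, 0.8]
grip_width: 0.0202
grasp_force: 0.0
```

```bash
cat >> h.py <<'E'
A,T=-0.1347,np.array([.5374,-.0885])
def st(A=A,T=T):
    o=bot.get_obs(); r=R.from_quat(o['tool_rot']).as_matrix()
    print('t %.2f'%o['clock'],'stage mm',(tostage(A,T,o['eef_pos'])*1e3).round(1),'z %.1f'%(o['eef_pos'][2]*1e3),'yawerr %.4f'%(np.arctan2(r[1,0],r[0,0])-A),'tilt',r[:,2].round(3),'w %.4f'%o['grip_width'],'F',o['ft_force'].round(2))
E
python3 - <<'E'
from h import *
st(); c,p,d=cam('wrist'); save('w1.png',p); np.savez('w1',p=p,d=d,**c)
E
```

```text
t 1.43 stage mm [-83.3 -27.9] z 248.0 yawerr 0.0003 tilt [-0.001 -0.    -1.   ] w 0.0202 F [0.39 0.45 0.79]
```

View pics/w1.png

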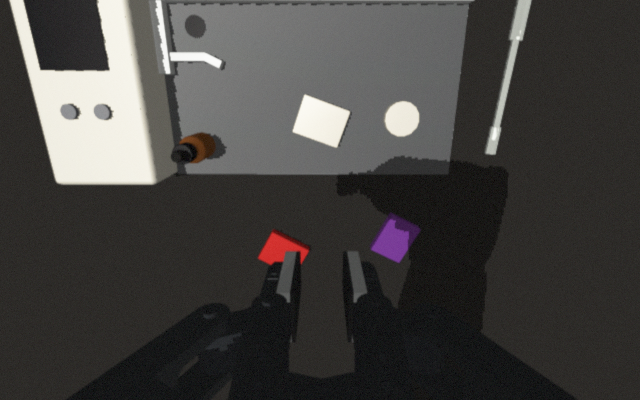

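The wrist view shows the tile at (322,121), the disc at (402,118), the dropper at (195,150), the rail along row 3, and the fingertips at (291,253) and (353,253).

Run:
```python
from h import *
s=np.load('w1.npz'); c={k:s[k] for k in ['fov_y','cx','cy','rvec','tvec']};d=s['d']
W=lambda u,v,z: tostage(A,T,world(c,None,[u],[v],z)[0])*1e3
print('corners',W(176,175,.01),W(449,175,.01),'railedge',W(250,3,.022),W(440,3,.022))
g=cv2.cvtColor(s['p'],cv2.COLOR_RGB2HSV); m=((g[...,1]<70)&(g[...,2]>190)).astype(np.uint8); m[:,:260]=0;m[:80]=0
n,l,stt,ce=cv2.connectedComponentsWithStats(m)
for i in range(1,n):
    if stt[i,4]>300:
        k,_=cv2.findContours((l==i).astype(np.uint8),0,2); k=k[0].reshape(-1,2)
        w=world(c,None,k[:,0],k[:,1],np.full(len(k),.022)) ; q=(tostage(A,T,w)*1e3).astype(np.float32)
        print(stt[i],cv2.minAreaRect(q))
v,u=np.mgrid[245:340:5,282:300:3]; w=world(c,d,u.ravel(),v.ravel()); w=w[d[v.ravel(),u.ravel()]<.3]
o=bot.get_obs()['eef_pos']; print('tip dz min',(w[:,2].min()-o[2])*1e3)
v,u=np.mgrid[245:340:2,280:365:2]; w=world(c,d,u.ravel(),v.ravel()); w=w[(w[:,2]>.2)]
q=(tostage(A,T,w)-tostage(A,T,o))*1e3; k=w[:,2]<w[:,2].min()+.012; print(w[:,2].min()-o[2],q[k].min(0),q[k].max(0))
```

```text
corners [-91.40983164 133.692544  ] [ -91.12187142 -170.85899618] railedge [74.9497189 37.6299629] [  75.00604131 -138.23736142]
[ 293   95   57   52 1878] ((-31.883407592773438, -27.586515426635742), (49.137901306152344, 39.348941802978516), 70.2942886352539)
[385 101  34  35 936] ((-28.961116790771484, -110.72592163085938), (34.12997817993164, 33.736358642578125), 47.088623046875)
tip dz min -9.662140707390494
-0.015726058520662806 [-14.80167637 -25.90505252] [ 7.92772583 12.34268944]
```

Request:
{"op": "apply_moves", "data": {
  "steps": [
    [[0, 0, 0.135], [0, 0, 0], 0.235],
    [[0, 0, 0.135], [0, 0, 0], 0.235],
    [[0, 0, 0.135], [0, 0, 0], 0.235],
    [[0, 0, 0.135], [0, 0, 0], 0.235],
    [[0, 0, 0.135], [0, 0, 0], 0.235],
    [[0, 0, 0.135], [0, 0, 0], 0.235],
    [[0, 0, 0.135], [0, 0, 0], 0.235],
    [[0, 0, 0.13], [0, 0, 0], 0.235]
  ]
}}

```text
clock: 2.15
eef_pos: [0.4499, -0.1069, 0.0318]
tool_rot: [0.998, -0.067, -0.0, -0.0]
ft_force: [-0.5, -0.3, 0.1]
grip_width: 0.02
grasp_force: 0.0
```

Run:
```python
from h import *
st()
```

```text
t 2.15 stage mm [-84.3 -30. ] z 31.8 yawerr 0.0000 tilt [-0.001  0.    -1.   ] w 0.0200 F [-0.53 -0.33  0.12]
```

Request:
{"op": "apply_moves", "data": {
  "steps": [
    [[0.02, 0, 0], [0, 0, 0], 0.235],
    [[0.02, 0, 0], [0, 0, 0], 0.235],
    [[0.02, 0, 0], [0, 0, 0], 0.235],
    [[0.02, 0, 0], [0, 0, 0], 0.235],
    [[0.02, 0, 0], [0, 0, 0], 0.235],
    [[0.02, 0, 0], [0, 0, 0], 0.235],
    [[0.02, 0, 0], [0, 0, 0], 0.235],
    [[0.02, 0, 0], [0, 0, 0], 0.235]
  ]
}}

```text
clock: 2.82
eef_pos: [0.483, -0.1113, 0.0339]
tool_rot: [0.998, -0.067, 0.0, 0.0]
ft_force: [-0.7, 0.1, 0.4]
grip_width: 0.02
grasp_force: 0.2
```

Request:
{"op": "apply_moves", "data": {
  "steps": [
    [[0.02, 0, 0], [0, 0, 0], 0.235],
    [[0.02, 0, 0], [0, 0, 0], 0.235],
    [[0.02, 0, 0], [0, 0, 0], 0.235],
    [[0.02, 0, 0], [0, 0, 0], 0.235],
    [[0.02, 0, 0], [0, 0, 0], 0.235],
    [[0.02, 0, 0], [0, 0, 0], 0.235],
    [[0.02, 0, 0], [0, 0, 0], 0.235],
    [[0.02, 0, 0], [0, 0, 0], 0.235]
  ]
}}

```text
clock: 3.48
eef_pos: [0.5144, -0.1155, 0.0332]
tool_rot: [0.998, -0.067, -0.0, -0.0]
ft_force: [0.0, 0.3, -0.0]
grip_width: 0.0201
grasp_force: 0.2
```

```bash
cat >> h.py <<'E'
def tilelook(name,save_=True):
    c,p,d=cam('side'); 
    if save_: save(name,cv2.resize(p[180:360,255:435],None,fx=3.3,fy=3.3,interpolation=cv2.INTER_CUBIC))
    v,u=np.mgrid[180:360,240:440]; w=world(c,d,u.ravel(),v.ravel()); q=tostage(A,T,w)*1e3
    g=cv2.cvtColor(p,cv2.COLOR_RGB2HSV)[180:360,240:440].reshape(-1,3)
    m=((g[:,1]<70)&(g[:,2]>190)&(abs(w[:,2]-.022)<.003)).reshape(v.shape).astype(np.uint8)
    q=q.reshape(v.shape+(2,)); m&=(q[...,0]<76)&(q[...,1]<115)
    n,l,s,ce=cv2.connectedComponentsWithStats(m)
    for i in range(1,n):
        if s[i,4]>100: print(s[i,4],'px',(s[i,:2]+[240,180]),[np.round(x,1) for x in cv2.minAreaRect(q[l==i].astype(np.float32))])
E
python3 - <<'E'
from h import *
st(); tilelook('p1.png')
E
```

```text
t 3.48 stage mm [-19.2 -29.8] z 33.2 yawerr -0.0000 tilt [-0.  0. -1.] w 0.0201 F [ 0.02  0.28 -0.02]
299 px [330 247] [array([ 18.1, -24. ]), array([57.2, 35.7]), np.float64(75.5)]
360 px [316 296] [array([ -28.3, -111.6]), array([34.3, 32.1]), np.float64(77.2)]
```

View pics/p1.png

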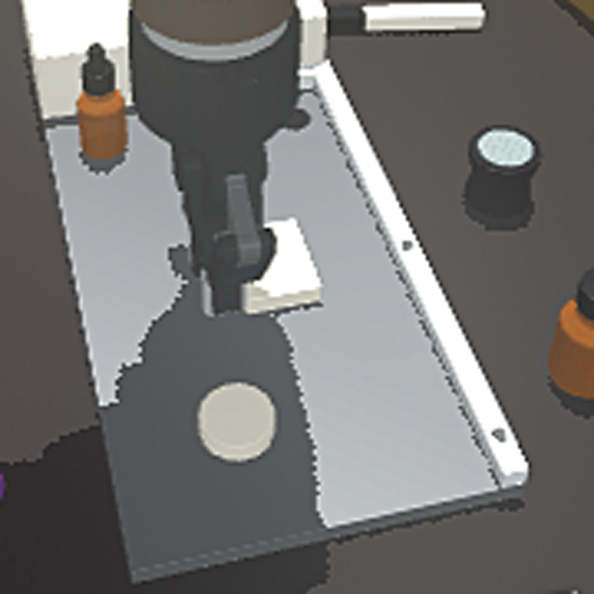

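The tile (crop 285,265) has squared to the fingers, and the disc is untouched. About 46 mm remains to the rail.

Request:
{"op": "apply_moves", "data": {
  "steps": [
    [[0.02, 0, 0.003], [0, 0, 0], 0.235],
    [[0.02, 0, 0.003], [0, 0, 0], 0.235],
    [[0.02, 0, 0.003], [0, 0, 0], 0.235],
    [[0.02, 0, 0], [0, 0, 0], 0.235],
    [[0.02, 0, 0], [0, 0, 0], 0.235],
    [[0.02, 0, 0], [0, 0, 0], 0.235],
    [[0.02, 0, 0], [0, 0, 0], 0.235],
    [[0.02, 0, 0], [0, 0, 0], 0.235]
  ]
}}

```text
clock: 4.2
eef_pos: [0.5461, -0.1198, 0.0315]
tool_rot: [0.998, -0.067, -0.0, 0.0]
ft_force: [-0.3, 0.9, -0.7]
grip_width: 0.0199
grasp_force: 0.1
```

Run:
```python
from h import *
st(); tilelook('p2.png',False)
```

```text
t 4.20 stage mm [ 12.8 -29.8] z 31.5 yawerr 0.0001 tilt [-0. -0. -1.] w 0.0199 F [-0.29  0.85 -0.74]
228 px [348 244] [array([ 54.3, -28.7]), array([58.1, 34.2]), np.float64(60.5)]
364 px [316 296] [array([ -28.7, -112.7]), array([35.7, 32.1]), np.float64(75.6)]
```

Request:
{"op": "apply_moves", "data": {
  "steps": [
    [[0.01, 0, 0], [0, 0, 0], 0.235],
    [[0.01, 0, 0], [0, 0, 0], 0.235],
    [[0.01, 0, 0], [0, 0, 0], 0.235],
    [[0.01, 0, 0], [0, 0, 0], 0.235],
    [[0.005, 0, 0], [0, 0, 0], 0.235],
    [[0.005, 0, 0], [0, 0, 0], 0.235],
    [[0.005, 0, 0], [0, 0, 0], 0.235],
    [[0.005, 0, 0], [0, 0, 0], 0.235]
  ]
}}

```text
clock: 4.92
eef_pos: [0.5576, -0.1213, 0.0315]
tool_rot: [0.998, -0.067, -0.0, -0.0]
ft_force: [-0.5, -0.7, 0.4]
grip_width: 0.0199
grasp_force: 0.2
```

Run:
```python
from h import *
st(); tilelook('p2.png')
```

```text
t 4.92 stage mm [ 24.4 -29.8] z 31.5 yawerr 0.0001 tilt [-0.  0. -1.] w 0.0199 F [-0.45 -0.68  0.39]
214 px [355 242] [array([ 57. , -22.2]), array([50.9, 37.9]), np.float64(88.4)]
358 px [316 296] [array([ -28.3, -111.5]), array([34.9, 32.1]), np.float64(77.2)]
```

View pics/p2.png

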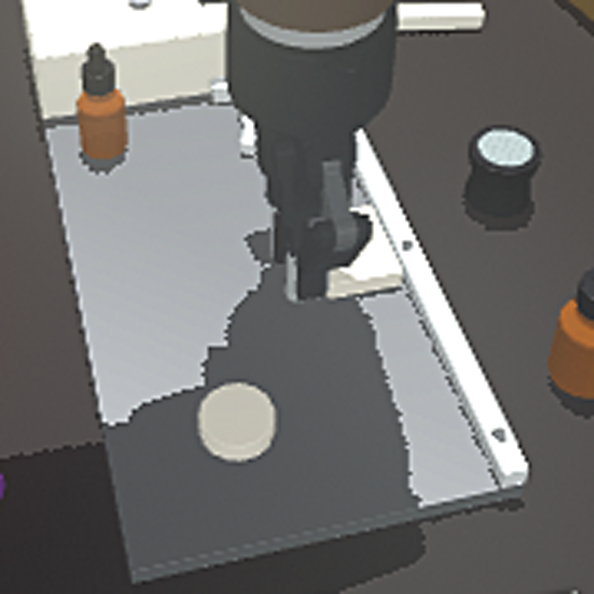

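The tile (crop 375,260) is within a few mm of the rail, with no contact force yet. I'll creep in.

Request:
{"op": "apply_moves", "data": {
  "steps": [
    [[0.003, 0, 0], [0, 0, 0], 0.235],
    [[0.003, 0, 0], [0, 0, 0], 0.235],
    [[0.003, 0, 0], [0, 0, 0], 0.235],
    [[0.003, 0, 0], [0, 0, 0], 0.235],
    [[0.003, 0, 0], [0, 0, 0], 0.235],
    [[0, 0, 0], [0, 0, 0], 0.235],
    [[0, 0, 0], [0, 0, 0], 0.235],
    [[0, 0, 0], [0, 0, 0], 0.235]
  ]
}}

```text
clock: 5.63
eef_pos: [0.56, -0.1216, 0.0314]
tool_rot: [0.998, -0.067, -0.0, -0.0]
ft_force: [-1.6, 0.1, 1.6]
grip_width: 0.02
grasp_force: 1.4
```

Run:
```python
from h import *
st()
```

```text
t 5.63 stage mm [ 26.9 -29.8] z 31.4 yawerr 0.0001 tilt [-0.001  0.    -1.   ] w 0.0200 F [-1.61  0.15  1.64]
```

Request:
{"op": "apply_moves", "data": {
  "steps": [
    [[0.002, 0, 0], [0, 0, 0], 0.235],
    [[0.002, 0, 0], [0, 0, 0], 0.235],
    [[0.002, 0, 0], [0, 0, 0], 0.235],
    [[0, 0, 0], [0, 0, 0], 0.235],
    [[0, 0, 0], [0, 0, 0], 0.235],
    [[0, 0, 0], [0, 0, 0], 0.235],
    [[0, 0, 0], [0, 0, 0], 0.235],
    [[0, 0, 0], [0, 0, 0], 0.235]
  ]
}}

```text
clock: 6.3
eef_pos: [0.5601, -0.1217, 0.0313]
tool_rot: [0.998, -0.067, -0.002, -0.0]
ft_force: [-7.8, 0.7, 5.2]
grip_width: 0.0199
grasp_force: 3.1
```

Run:
```python
from h import *
st()
```

```text
t 6.30 stage mm [ 27.  -29.8] z 31.3 yawerr -0.0000 tilt [-0.003  0.    -1.   ] w 0.0199 F [-7.81  0.74  5.23]
```

Contact is made at about 8 N: the tile is seated on the rail, and TCP x = 27.0 matches the predicted 27. Now back off, lift and look.

Request:
{"op": "apply_moves", "data": {
  "steps": [
    [[-0.02, 0, 0], [0, 0, 0], 0.235],
    [[-0.03, 0, 0], [0, 0, 0], 0.235],
    [[-0.05, 0, 0], [0, 0, 0], 0.235],
    [[0, 0, -0.1], [0, 0, 0], 0.235],
    [[0, 0, -0.15], [0, 0, 0], 0],
    [[0, 0.1, -0.1], [0, 0, 0], 0],
    [[0, 0.15, 0], [0, 0, 0], 0],
    [[0, 0.15, 0], [0, 0, 0], 0]
  ]
}}

```text
clock: 6.97
eef_pos: [0.5333, -0.1993, 0.104]
tool_rot: [0.998, -0.066, 0.003, 0.001]
ft_force: [0.9, -0.3, -0.2]
grip_width: -0.0002
grasp_force: 0.0
```

Run:
```python
from h import *
st(); tilelook('p3.png')
c,p,d=cam('wrist'); 
v,u=np.mgrid[0:250,0:640]; w=world(c,d,u.ravel(),v.ravel()); q=tostage(A,T,w)*1e3
g=cv2.cvtColor(p,cv2.COLOR_RGB2HSV)[:250].reshape(-1,3)
m=((g[:,1]<70)&(g[:,2]>150)&(abs(w[:,2]-.022)<.004)).reshape(250,640); q=q.reshape(250,640,2); m&=(q[...,0]<74)&(q[...,1]<80)&(q[...,0]>-80)
n,l,s,ce=cv2.connectedComponentsWithStats(m.astype(np.uint8))
for i in range(1,n):
    if s[i,4]>200: print('wrist',s[i],cv2.minAreaRect(q[l==i].astype(np.float32)))
save('w3.png',p)
```

```text
t 6.97 stage mm [  10.8 -110.3] z 104.0 yawerr 0.0026 tilt [ 0.006 -0.002 -1.   ] w -0.0002 F [ 0.94 -0.32 -0.19]
380 px [315 296] [array([ -28.4, -112. ]), array([34.5, 35.5]), np.float64(11.0)]
wrist [ 122  122   88   58 4622] ((55.987586975097656, -21.669261932373047), (50.211326599121094, 35.90980529785156), 89.57486724853516)
```

View pics/p3.png

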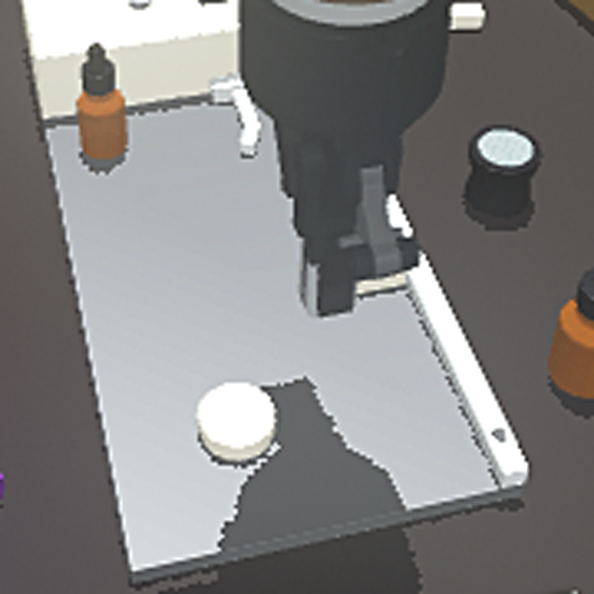

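The tile is square on the rail at stage (57,−22), the disc is unmoved, and the hand is above. Next I descend behind the tile.

Request:
{"op": "apply_moves", "data": {
  "steps": [
    [[0.08, -0.058, 0], [0, 0, 0], 0],
    [[0.08, -0.058, 0], [0, 0, 0], 0],
    [[0.08, -0.058, 0], [0, 0, 0], 0],
    [[0, 0, 0], [0, 0, 0], 0],
    [[0, 0, 0.09], [0, 0, 0], 0],
    [[0, 0, 0.09], [0, 0, 0], 0],
    [[0, 0, 0.08], [0, 0, 0], 0],
    [[0, 0, 0], [0, 0, 0], 0]
  ]
}}

```text
clock: 7.73
eef_pos: [0.5806, -0.1692, 0.0457]
tool_rot: [0.998, -0.067, -0.003, -0.001]
ft_force: [-1.3, 0.1, -1.0]
grip_width: -0.0002
grasp_force: 0.0
```

Run:
```python
from h import *
st()
```

```text
t 7.73 stage mm [ 53.6 -74.1] z 45.7 yawerr 0.0006 tilt [-0.006  0.002 -1.   ] w -0.0002 F [-1.31  0.15 -0.96]
```

Request:
{"op": "apply_moves", "data": {
  "steps": [
    [[0.02, 0, 0.03], [0, 0, 0], 0],
    [[0.01, 0, 0.03], [0, 0, 0], 0],
    [[0, 0, 0.01], [0, 0, 0], 0],
    [[0, 0, 0], [0, 0, 0], 0],
    [[0, -0.02, 0], [0, 0, 0], 0],
    [[0, -0.02, 0], [0, 0, 0], 0],
    [[0, -0.02, 0], [0, 0, 0], 0],
    [[0, -0.01, 0], [0, 0, 0], 0]
  ]
}}

```text
clock: 8.4
eef_pos: [0.5916, -0.1566, 0.036]
tool_rot: [0.998, -0.067, 0.0, -0.0]
ft_force: [0.4, 0.5, 0.7]
grip_width: -0.0
grasp_force: 0.0
```

Run:
```python
from h import *
st()
```

```text
t 8.40 stage mm [ 62.8 -60.2] z 36.0 yawerr 0.0007 tilt [ 0.001  0.    -1.   ] w -0.0000 F [0.38 0.53 0.68]
```

Request:
{"op": "apply_moves", "data": {
  "steps": [
    [[-0.01, 0, 0.01], [0, 0, 0], 0],
    [[-0.008, 0, 0.01], [0, 0, 0], 0],
    [[0, 0, 0], [0, 0, 0], 0],
    [[0, 0, 0], [0, 0, 0], 0],
    [[0, -0.005, 0], [0, 0, 0], 0],
    [[0, -0.01, 0], [0, 0, 0], 0],
    [[0, 0, 0], [0, 0, 0], 0],
    [[0, 0, 0], [0, 0, 0], 0]
  ]
}}

```text
clock: 9.07
eef_pos: [0.5882, -0.1538, 0.0315]
tool_rot: [0.998, -0.067, 0.0, 0.0]
ft_force: [-0.0, 0.2, -0.5]
grip_width: 0.0001
grasp_force: 0.0
```

Run:
```python
from h import *
st()
```

```text
t 9.07 stage mm [ 59.1 -57.9] z 31.5 yawerr 0.0003 tilt [ 0. -0. -1.] w 0.0001 F [-0.02  0.22 -0.52]
```

Request:
{"op": "apply_moves", "data": {
  "steps": [
    [[0, -0.01, 0], [0, 0, 0], 0],
    [[0, -0.01, 0], [0, 0, 0], 0],
    [[0.001, -0.015, 0], [0, 0, 0], 0],
    [[0.001, -0.02, 0], [0, 0, 0], 0],
    [[0.001, -0.02, 0], [0, 0, 0], 0],
    [[0.001, -0.02, 0], [0, 0, 0], 0],
    [[0.001, -0.02, 0], [0, 0, 0], 0],
    [[0.001, -0.02, 0], [0, 0, 0], 0]
  ]
}}

```text
clock: 9.73
eef_pos: [0.5925, -0.127, 0.0314]
tool_rot: [0.998, -0.067, -0.0, 0.0]
ft_force: [-0.7, -1.0, 0.9]
grip_width: -0.0003
grasp_force: 0.6
```

```bash
cat >> h.py <<'E'
def wl(name=None):
    c,p,d=cam('wrist')
    v,u=np.mgrid[0:250,0:640]; w=world(c,d,u.ravel(),v.ravel()); q=tostage(A,T,w)*1e3
    g=cv2.cvtColor(p,cv2.COLOR_RGB2HSV)[:250].reshape(-1,3)
    m=((g[:,1]<70)&(g[:,2]>120)&(abs(w[:,2]-.022)<.004)).reshape(250,640); q=q.reshape(250,640,2); m&=(q[...,0]<74)&(q[...,1]<118)&(q[...,0]>38)
    n,l,s,ce=cv2.connectedComponentsWithStats(m.astype(np.uint8))
    for i in range(1,n):
        if s[i,4]>150: print('wrist',s[i],cv2.minAreaRect(q[l==i].astype(np.float32)))
    if name: save(name,p)
E
python3 - <<'E'
from h import *
st(); wl()
E
```

```text
t 9.73 stage mm [ 59.8 -30.8] z 31.4 yawerr -0.0000 tilt [-0.001 -0.    -1.   ] w -0.0003 F [-0.7  -1.    0.89]
wrist [184 246 112   4 211] ((73.3387680053711, 5.057687759399414), (1.3175835609436035, 49.79480743408203), 0.00010415776341687888)
```

Request:
{"op": "apply_moves", "data": {
  "steps": [
    [[0.0005, -0.02, 0], [0, 0, 0], 0],
    [[0.0005, -0.02, 0], [0, 0, 0], 0],
    [[0.0005, -0.02, 0], [0, 0, 0], 0],
    [[0.0005, -0.02, 0], [0, 0, 0], 0],
    [[0.0005, -0.02, 0], [0, 0, 0], 0],
    [[0.0005, -0.02, 0], [0, 0, 0], 0],
    [[0.0005, -0.02, 0], [0, 0, 0], 0],
    [[0.0005, -0.02, 0], [0, 0, 0], 0]
  ]
}}

```text
clock: 10.45
eef_pos: [0.5978, -0.0954, 0.0315]
tool_rot: [0.998, -0.067, -0.0, 0.0]
ft_force: [-2.4, -2.2, 0.7]
grip_width: 0.0001
grasp_force: 1.0
```

Run:
```python
from h import *
st(); wl('w4.png'); tilelook('p4.png')
```

```text
t 10.45 stage mm [60.8  1.2] z 31.5 yawerr -0.0000 tilt [-0. -0. -1.] w 0.0001 F [-2.38 -2.21  0.68]
208 px [339 222] [array([51.3, 37.6]), array([52.6, 25.7]), np.float64(89.0)]
356 px [316 296] [array([ -28.3, -111.7]), array([34.6, 32.2]), np.float64(77.0)]
```

View pics/p4.png

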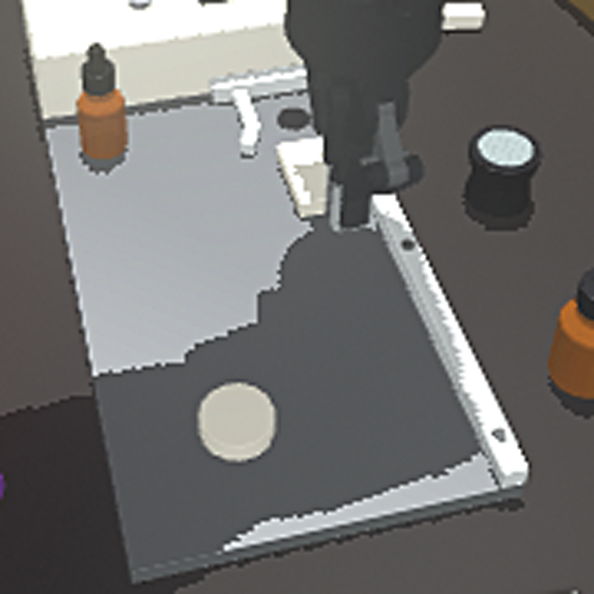

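The tile (crop 305,180) runs along the rail with its left edge at x≈38.4, so it is on the rail, and it is aligned with the pocket. About 57 mm remains.

Request:
{"op": "apply_moves", "data": {
  "steps": [
    [[0, -0.02, 0], [0, 0, 0], 0],
    [[0, -0.02, 0], [0, 0, 0], 0],
    [[0, -0.02, 0], [0, 0, 0], 0],
    [[0, -0.02, 0], [0, 0, 0], 0],
    [[0, -0.02, 0], [0, 0, 0], 0],
    [[0, -0.02, 0], [0, 0, 0], 0],
    [[0, -0.02, 0], [0, 0, 0], 0],
    [[0, -0.02, 0], [0, 0, 0], 0]
  ]
}}

```text
clock: 11.22
eef_pos: [0.6012, -0.0718, 0.0315]
tool_rot: [0.998, -0.06, 0.0, -0.003]
ft_force: [0.3, 0.6, -0.7]
grip_width: -0.0001
grasp_force: 0.1
```

Run:
```python
from h import *
st(); tilelook('',False)
```

```text
t 11.22 stage mm [61.  25.2] z 31.5 yawerr 0.0138 tilt [ 0.001  0.006 -1.   ] w -0.0001 F [ 0.29  0.61 -0.67]
202 px [335 214] [array([51. , 61.4]), array([27. , 51.8]), np.float64(0.0)]
359 px [316 296] [array([ -28.5, -112.2]), array([35.3, 32.2]), np.float64(77.2)]
```

Run:
```python
from h import *
st(); o=bot.get_obs(); print(o['joint_pos'].round(3),o['joint_vel'].round(3),o['ft_torque'].round(2),o['tau'].round(2))
```

```text
t 11.27 stage mm [61.  25.5] z 31.5 yawerr 0.0143 tilt [ 0.001  0.007 -1.   ] w -0.0001 F [ 0.21 -0.28  0.69]
[-0.121  0.615 -0.015  0.94   0.007  3.141] [-0.004 -0.001  0.    -0.002 -0.004  0.002] [-0.03  0.03  0.03] [-3.400e-01 -5.015e+01  2.121e+01  1.000e-02 -0.000e+00  0.000e+00]
```

Joint 6 has reached its limit. I'll back off, lift, and turn the hand −90° so the same push continues with joint 6 near mid-range.

Request:
{"op": "apply_moves", "data": {
  "steps": [
    [[0, 0.04, 0], [0, 0, 0], 0],
    [[0, 0.06, 0], [0, 0, 0], 0],
    [[0, 0.02, -0.08], [0, 0, 0], 0],
    [[0, 0, -0.1], [0, 0, 0], 0],
    [[0, 0, -0.08], [0, 0, -0.038], 0],
    [[0, 0, 0], [0, 0, -0.038], 0],
    [[0, 0, 0], [0, 0, -0.038], 0],
    [[0, 0, 0], [0, 0, -0.038], 0]
  ]
}}

```text
clock: 11.93
eef_pos: [0.5983, -0.0977, 0.0841]
tool_rot: [0.984, 0.179, 0.001, -0.003]
ft_force: [-0.7, -0.7, -0.6]
grip_width: 0.0002
grasp_force: 0.0
```

Request:
{"op": "apply_moves", "data": {
  "steps": [
    [[0, 0, 0], [0, 0, -0.038], 0],
    [[0, 0, 0], [0, 0, -0.038], 0],
    [[0, 0, 0], [0, 0, -0.038], 0],
    [[0, 0, 0], [0, 0, -0.038], 0],
    [[0, 0, 0], [0, 0, -0.038], 0],
    [[0, 0, 0], [0, 0, -0.038], 0],
    [[0, 0, 0], [0, 0, -0.038], 0],
    [[0, 0, 0], [0, 0, -0.038], 0]
  ]
}}

```text
clock: 12.6
eef_pos: [0.598, -0.0976, 0.0834]
tool_rot: [0.791, 0.612, 0.002, -0.002]
ft_force: [0.4, -0.0, 0.7]
grip_width: 0.0001
grasp_force: 0.0
```

Run:
```python
from h import *
st(); o=bot.get_obs(); print(o['joint_pos'].round(3)); tilelook('',False)
```

```text
t 12.60 stage mm [61.3 -0.9] z 83.4 yawerr 1.4507 tilt [ 0.001  0.006 -1.   ] w 0.0001 F [ 0.42 -0.02  0.7 ]
[-0.165  0.56   0.041  1.052  0.006  1.661]
343 px [335 213] [array([55.8, 61.2]), array([51.5, 38.8]), np.float64(88.5)]
357 px [316 296] [array([ -28.5, -112.2]), array([35.5, 32.1]), np.float64(77.1)]
```

Request:
{"op": "apply_moves", "data": {
  "steps": [
    [[0, 0, 0], [0, 0, -0.038], 0],
    [[-0.1, 0, -0.1], [0, 0, 0], 0],
    [[-0.1, 0, -0.1], [0, 0, 0], 0],
    [[0, 0, 0], [0, 0, 0], 0],
    [[0, 0, 0], [0, 0, 0], 0],
    [[0, 0, 0], [0, 0, 0], 0],
    [[0, 0, 0], [0, 0, 0], 0],
    [[0, 0, 0], [0, 0, 0], 0]
  ]
}}

```text
clock: 13.32
eef_pos: [0.5919, -0.1353, 0.1219]
tool_rot: [0.755, 0.656, 0.002, -0.003]
ft_force: [-0.2, -0.3, 0.4]
grip_width: -0.0001
grasp_force: 0.0
```

Run:
```python
from h import *
st(); c,p,d=cam('wrist'); np.savez('w5',p=p,d=d,**c); save('w5.png',p)
```

```text
t 13.32 stage mm [ 60.2 -39.1] z 121.9 yawerr 1.5657 tilt [-0.002  0.007 -1.   ] w -0.0001 F [-0.2  -0.3   0.41]
```

View pics/w5.png

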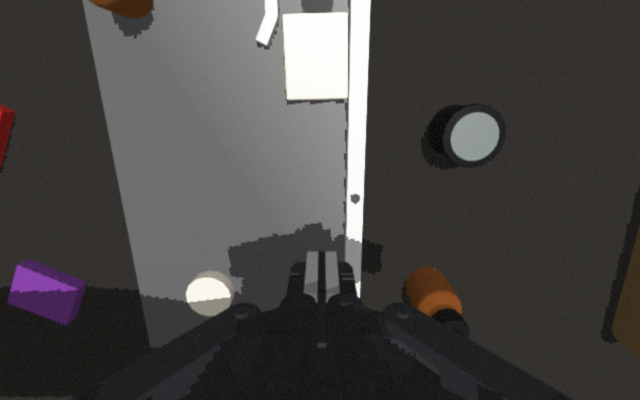

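The tile (283–348, 13–101) appears to lie against the rail edge at column ~348, with its front at the pocket mouth. I'll measure the gap.

Run:
```python
from h import *
s=np.load('w5.npz'); c={k:s[k] for k in ['fov_y','cx','cy','rvec','tvec']}; p=s['p']
g=cv2.cvtColor(p,cv2.COLOR_RGB2GRAY)
for v in (20,35,50,65,80,95,110,130,160): print(v,g[v,278:290].tolist() if v<101 else '',g[v,338:356].tolist())
W=lambda u,v: (tostage(A,T,world(c,None,[u],[v],.022)[0])*1e3).round(1)
print(W(283,30),W(284.5,90),W(347.5,30),W(347.5,90),W(300,101),W(340,100),W(348,130),W(346,160))
```

```text
20 [115, 139, 143, 146, 179, 242, 254, 254, 254, 254, 254, 254] [254, 254, 254, 254, 254, 254, 254, 254, 253, 231, 114, 102, 169, 243, 254, 254, 254, 254]
35 [143, 144, 144, 144, 146, 177, 245, 254, 254, 254, 254, 254] [254, 254, 254, 254, 254, 254, 254, 254, 253, 230, 118, 128, 203, 251, 254, 254, 254, 254]
50 [143, 141, 141, 139, 143, 163, 217, 247, 254, 254, 254, 254] [254, 254, 254, 254, 254, 254, 254, 254, 253, 230, 124, 152, 234, 254, 254, 254, 254, 254]
65 [141, 140, 139, 140, 139, 139, 161, 230, 248, 253, 253, 253] [254, 254, 254, 254, 254, 254, 254, 254, 252, 229, 128, 167, 244, 254, 254, 254, 254, 254]
80 [141, 135, 136, 137, 136, 138, 140, 175, 236, 249, 252, 252] [254, 254, 254, 254, 254, 254, 254, 253, 251, 230, 146, 193, 247, 254, 254, 254, 254, 254]
95 [135, 134, 137, 134, 135, 135, 134, 132, 157, 236, 250, 251] [252, 252, 252, 252, 252, 252, 252, 252, 247, 222, 164, 230, 253, 254, 254, 254, 254, 253]
110  [146, 148, 148, 147, 149, 148, 143, 113, 77, 91, 161, 241, 253, 254, 253, 253, 253, 253]
130  [146, 145, 143, 145, 143, 143, 129, 81, 80, 117, 187, 246, 253, 253, 253, 253, 252, 252]
160  [140, 141, 143, 141, 140, 138, 126, 75, 89, 159, 239, 253, 253, 252, 252, 251, 251, 251]
[37.1 77.1] [36.7 42.5] [76.4 76.9] [77.1 42.3] [46.5 35.7] [72.4 36.2] [77.9 17.1] [76.9 -3. ]
```

The tile's front-right corner stands ~1 mm off the rail, turned ~0.02 rad by the stalled wrist. I'll re-square it with a gentle push on its free side before going on.

Request:
{"op": "apply_moves", "data": {
  "steps": [
    [[0.11, -0.06, 0], [0, 0, -0.0016], 0],
    [[0.115, -0.06, 0], [0, 0, 0], 0],
    [[0.115, -0.06, 0], [0, 0, 0], 0],
    [[0.115, -0.06, 0], [0, 0, 0], 0],
    [[0, 0, 0], [0, 0, 0], 0],
    [[0, 0, 0.1], [0, 0, 0], 0],
    [[0, 0, 0.1], [0, 0, 0], 0],
    [[0, 0, 0], [0, 0, 0], 0]
  ]
}}

```text
clock: 14.03
eef_pos: [0.5545, -0.0383, 0.0799]
tool_rot: [0.753, 0.658, -0.0, -0.005]
ft_force: [-1.5, -0.1, -0.5]
grip_width: 0.0001
grasp_force: 0.0
```

Run:
```python
from h import *
st()
```

```text
t 14.03 stage mm [10.2 52. ] z 79.9 yawerr 1.5715 tilt [-0.007  0.007 -1.   ] w 0.0001 F [-1.47 -0.08 -0.51]
```

Request:
{"op": "apply_moves", "data": {
  "steps": [
    [[0, 0, 0.08], [0, 0, 0], 0],
    [[0, 0, 0.08], [0, 0, 0], 0],
    [[0, 0, 0.06], [0, 0, 0], 0],
    [[0, 0, 0.02], [0, 0, 0], 0],
    [[0, 0, 0], [0, 0, 0], 0],
    [[0, 0.01, 0], [0, 0, 0], 0],
    [[0, 0.01, 0], [0, 0, 0], 0],
    [[0, 0, 0], [0, 0, 0], 0]
  ]
}}

```text
clock: 14.7
eef_pos: [0.563, -0.0394, 0.037]
tool_rot: [0.753, 0.658, 0.003, -0.001]
ft_force: [0.1, 0.3, 0.8]
grip_width: -0.0004
grasp_force: 0.0
```

Run:
```python
from h import *
st()
```

```text
t 14.70 stage mm [18.8 52.1] z 37.0 yawerr 1.5705 tilt [ 0.004  0.006 -1.   ] w -0.0004 F [0.12 0.26 0.82]
```

Request:
{"op": "apply_moves", "data": {
  "steps": [
    [[0, 0, 0.015], [0, 0, 0], 0],
    [[0, 0, 0.012], [0, 0, 0], 0],
    [[0, 0, 0], [0, 0, 0], 0],
    [[0, 0.01, 0], [0, 0, 0], 0],
    [[0, 0.01, 0], [0, 0, 0], 0],
    [[0, 0.006, 0], [0, 0, 0], 0],
    [[0, 0, 0], [0, 0, 0], 0],
    [[0, 0, 0], [0, 0, 0], 0]
  ]
}}

```text
clock: 15.37
eef_pos: [0.5667, -0.0399, 0.0303]
tool_rot: [0.753, 0.658, 0.002, -0.002]
ft_force: [0.4, 0.8, 0.2]
grip_width: -0.0001
grasp_force: 0.0
```

Run:
```python
from h import *
st();tilelook('',False)
```

```text
t 15.37 stage mm [22.6 52.1] z 30.3 yawerr 1.5706 tilt [ 0.001  0.006 -1.   ] w -0.0001 F [0.37 0.79 0.24]
283 px [341 213] [array([56.7, 60.9]), array([37.7, 50.9]), np.float64(0.4)]
325 px [316 296] [array([ -28.5, -111.7]), array([34.9, 32.2]), np.float64(74.8)]
```

Request:
{"op": "apply_moves", "data": {
  "steps": [
    [[0, 0.005, 0], [0, 0, 0], 0],
    [[0, 0.005, 0], [0, 0, 0], 0],
    [[0, 0.004, 0], [0, 0, 0], 0],
    [[0, 0.004, 0], [0, 0, 0], 0],
    [[0, 0, 0], [0, 0, 0], 0],
    [[0, 0, 0], [0, 0, 0], 0],
    [[0, 0, 0], [0, 0, 0], 0],
    [[0, 0, 0], [0, 0, 0], 0]
  ]
}}

```text
clock: 16.08
eef_pos: [0.5696, -0.0403, 0.0302]
tool_rot: [0.753, 0.658, 0.002, -0.003]
ft_force: [-3.0, 1.0, 1.1]
grip_width: 0.0
grasp_force: 1.5
```

Run:
```python
from h import *
st()
```

```text
t 16.08 stage mm [25.5 52.1] z 30.2 yawerr 1.5706 tilt [-0.     0.007 -1.   ] w 0.0000 F [-2.98  1.04  1.11]
```

Contact at ~3 N. A little more.

Request:
{"op": "apply_moves", "data": {
  "steps": [
    [[0, 0.003, 0], [0, 0, 0], 0],
    [[0, 0.003, 0], [0, 0, 0], 0],
    [[0, 0, 0], [0, 0, 0], 0],
    [[0, 0, 0], [0, 0, 0], 0],
    [[0, 0, 0], [0, 0, 0], 0],
    [[0, 0, 0], [0, 0, 0], 0],
    [[0, 0, 0], [0, 0, 0], 0],
    [[0, 0, 0], [0, 0, 0], 0]
  ]
}}

```text
clock: 16.75
eef_pos: [0.5699, -0.0403, 0.0301]
tool_rot: [0.753, 0.658, 0.001, -0.003]
ft_force: [-4.8, 0.8, 4.6]
grip_width: -0.0
grasp_force: 3.4
```

Run:
```python
from h import *
st();tilelook('',False)
```

```text
t 16.75 stage mm [25.7 52.1] z 30.1 yawerr 1.5707 tilt [-0.002  0.007 -1.   ] w -0.0000 F [-4.81  0.83  4.61]
260 px [341 214] [array([57.2, 58.8]), array([37.3, 47.9]), np.float64(0.1)]
324 px [316 296] [array([ -28.4, -111.7]), array([35.5, 32.1]), np.float64(77.0)]
```

Request:
{"op": "apply_moves", "data": {
  "steps": [
    [[0, -0.03, 0], [0, 0, 0], 0],
    [[0, -0.05, 0], [0, 0, 0], 0],
    [[0, -0.01, -0.05], [0, 0, 0], 0],
    [[0, 0, -0.12], [0, 0, 0], 0],
    [[0, 0, -0.1], [0, 0, 0], 0],
    [[-0.08, 0.04, 0], [0, 0, 0], 0],
    [[-0.1, 0.08, 0], [0, 0, 0], 0],
    [[-0.1, 0.08, 0], [0, 0, 0], 0]
  ]
}}

```text
clock: 17.47
eef_pos: [0.5873, -0.0999, 0.0862]
tool_rot: [0.753, 0.658, 0.004, -0.0]
ft_force: [0.7, 0.7, 0.3]
grip_width: -0.0
grasp_force: 0.0
```

Request:
{"op": "apply_moves", "data": {
  "steps": [
    [[-0.05, 0.05, 0], [0, 0, 0], 0],
    [[0, 0, 0], [0, 0, 0], 0],
    [[0, 0, 0], [0, 0, 0], 0],
    [[0, 0, 0], [0, 0, 0], 0],
    [[0, 0, 0], [0, 0, 0], 0],
    [[0, 0, 0], [0, 0, 0], 0],
    [[0, 0, 0], [0, 0, 0], 0],
    [[0, 0, 0], [0, 0, 0], 0]
  ]
}}

```text
clock: 18.13
eef_pos: [0.594, -0.11, 0.084]
tool_rot: [0.753, 0.658, 0.002, -0.002]
ft_force: [-0.6, 0.2, 0.3]
grip_width: 0.0001
grasp_force: 0.0
```

Run:
```python
from h import *
st();tilelook('',False);wl()
```

```text
t 18.13 stage mm [ 58.9 -13.8] z 84.0 yawerr 1.5714 tilt [ 0.001  0.006 -1.   ] w 0.0001 F [-0.62  0.24  0.31]
286 px [336 215] [array([55.8, 61.2]), array([51. , 35.7]), np.float64(88.5)]
357 px [316 296] [array([ -28.4, -112. ]), array([35.5, 32.2]), np.float64(77.1)]
wrist [ 281   49   70   98 6421] ((56.0013542175293, 62.14076232910156), (50.418418884277344, 35.98702621459961), 89.99711608886719)
```

Run:
```python
from h import *
c,p,d=cam('wrist'); g=cv2.cvtColor(p,cv2.COLOR_RGB2GRAY)
for v in (55,75,95,115,135,155): print(v,g[v,338:366].tolist())
```

```text
55 [250, 250, 250, 250, 250, 250, 250, 250, 250, 250, 250, 249, 250, 249, 249, 249, 242, 207, 114, 107, 156, 227, 249, 250, 250, 250, 250, 250]
75 [249, 249, 249, 249, 249, 249, 248, 249, 250, 249, 249, 249, 249, 249, 249, 248, 240, 201, 112, 138, 219, 247, 250, 250, 250, 250, 250, 249]
95 [247, 246, 246, 246, 247, 247, 247, 248, 248, 248, 248, 248, 248, 247, 248, 245, 233, 183, 132, 193, 238, 249, 250, 250, 250, 250, 249, 248]
115 [241, 242, 241, 242, 242, 242, 242, 242, 243, 242, 243, 243, 242, 244, 243, 238, 219, 148, 150, 227, 248, 250, 249, 249, 248, 248, 248, 248]
135 [236, 236, 236, 237, 237, 236, 237, 236, 237, 237, 236, 237, 237, 236, 235, 227, 196, 147, 217, 245, 249, 248, 248, 248, 247, 247, 246, 246]
155 [125, 127, 128, 130, 129, 130, 127, 130, 128, 129, 129, 127, 114, 67, 62, 83, 118, 183, 232, 248, 248, 248, 246, 246, 245, 245, 245, 244]
```

```bash
cat > gap.py <<'E'
from h import *
c,p,d=cam('wrist'); g=cv2.cvtColor(p,cv2.COLOR_RGB2GRAY).astype(float)
def cross(row,lo,hi,lev,up):
    for u in range(lo,hi):
        a,b=row[u],row[u+1]
        if (a<lev<=b) if up else (a>=lev>b): return u+(lev-a)/(b-a)
W=lambda U,V: tostage(A,T,world(c,None,np.array(U),np.array(V),np.full(len(U),.022)))*1e3
L=[];Rt=[];Ra=[];pr=[]
for v in range(52,144,4):
    r=g[v]; l=cross(r,265,320,190,True); t=cross(r,335,370,190,False)
    if l is None or t is None: continue
    k=cross(r,int(t)+1,int(t)+10,190,True)
    if k is None: continue
    L.append((l,v));Rt.append((t,v));Ra.append((k,v))
for v in range(156,230,4):
    k=cross(g[v],345,375,190,True)
    if k: pr.append((k,v))
for n,q in (('left',L),('right',Rt),('rail along',Ra),('rail behind',pr)):
    if len(q)<3: print(n,len(q)); continue
    q=np.array(q); w=W(q[:,0],q[:,1]); f=np.polyfit(w[:,1],w[:,0],1); print(n,len(q),'slope %.4f'%f[0],'x at y=60 %.2f'%np.polyval(f,60),'y',w[[0,-1],1].round(1))
E
python3 gap.py
```

```text
left 23 slope -0.0194 x at y=60 37.94 y [85.4 40.4]
right 23 slope -0.0165 x at y=60 76.93 y [85.5 40.4]
rail along 23 slope 0.0017 x at y=60 78.05 y [85.5 40.4]
rail behind 19 slope 0.0002 x at y=60 78.05 y [ 31.4 -12.5]
```

The rail yaw is confirmed. The tile's front corner is still ~0.8 mm off the rail and turned 0.018 rad CCW. I'll push on the back face left of centre, which turns it clockwise onto the rail as it advances.

Request:
{"op": "apply_moves", "data": {
  "steps": [
    [[0.07, -0.03, 0], [0, 0, 0], 0],
    [[0.07, -0.03, 0], [0, 0, 0], 0],
    [[0, 0, 0], [0, 0, 0], 0],
    [[0, 0, 0.09], [0, 0, 0], 0],
    [[0, 0, 0.09], [0, 0, 0], 0],
    [[0, 0, 0.08], [0, 0, 0], 0],
    [[0, 0, 0], [0, 0, 0], 0],
    [[0, 0, 0], [0, 0, 0], 0]
  ]
}}

```text
clock: 19.0
eef_pos: [0.5849, -0.0801, 0.0313]
tool_rot: [0.753, 0.658, 0.001, -0.003]
ft_force: [-0.5, 0.0, -0.2]
grip_width: -0.0001
grasp_force: 0.0
```

Run:
```python
from h import *
st()
```

```text
t 19.00 stage mm [46.  14.7] z 31.3 yawerr 1.5713 tilt [-0.002  0.007 -1.   ] w -0.0001 F [-0.46  0.02 -0.2 ]
```

Request:
{"op": "apply_moves", "data": {
  "steps": [
    [[0.015, 0, 0], [0, 0, 0], 0],
    [[0.015, 0, 0], [0, 0, 0], 0],
    [[0.015, 0, 0], [0, 0, 0], 0],
    [[0.015, 0.001, 0], [0, 0, 0], 0],
    [[0.015, 0.002, 0], [0, 0, 0], 0],
    [[0.015, 0.002, 0], [0, 0, 0], 0],
    [[0.015, 0.002, 0], [0, 0, 0], 0],
    [[0, 0, 0], [0, 0, 0], 0]
  ]
}}

```text
clock: 19.67
eef_pos: [0.5905, -0.0597, 0.0323]
tool_rot: [0.753, 0.658, 0.003, -0.002]
ft_force: [-0.1, 0.3, -0.2]
grip_width: 0.0002
grasp_force: 0.0
```

Run:
```python
from h import *
st(); c,p,d=cam('wrist'); save('w6.png',p); tilelook('',False)
```

```text
t 19.67 stage mm [48.7 35.7] z 32.3 yawerr 1.5712 tilt [ 0.001  0.007 -1.   ] w 0.0002 F [-0.09  0.34 -0.18]
359 px [316 296] [array([ -28.5, -112.2]), array([34.4, 32.1]), np.float64(77.3)]
```

View pics/w6.png

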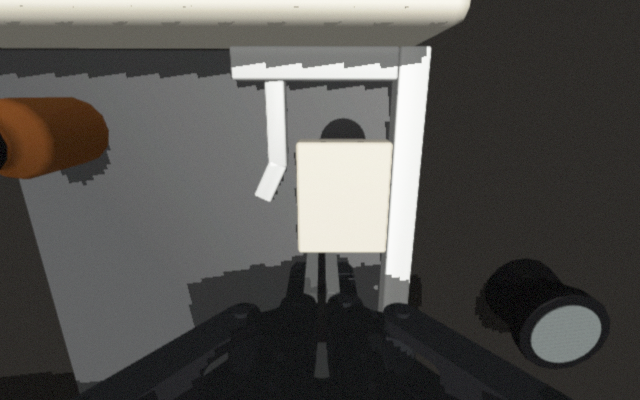

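The wrist view shows the tile (297–391, 141–252) at the pocket mouth, the lip at (275,120), the end stop at row ~72 and the rail at column ~393. I'll check the gap numerically.

```bash
sed -e 's/range(52,144,4)/range(150,248,6)/' -e 's/265,320,190/288,330,170/' -e 's/335,370,190,False/375,410,170,False/' -e 's/int(t)+10,190/int(t)+12,170/' gap.py > gap2.py
cat >> gap2.py <<'E'
for v in (150,180,210,240): print(v,g[v,383:402].astype(int).tolist())
print('back y',W([320,380],[251.5,251.5])[:,1],'front y',W([310,380],[141,141])[:,1])
E
python3 gap2.py
```

```text
left 17 slope 0.0017 x at y=60 38.09 y [92.4 49.4]
right 17 slope 0.0015 x at y=60 77.41 y [92.4 49.5]
rail along 17 slope 0.0016 x at y=60 77.75 y [92.4 49.5]
rail behind 0
150 [240, 240, 239, 240, 240, 239, 238, 234, 224, 199, 156, 213, 244, 251, 252, 251, 252, 251, 250]
180 [240, 238, 239, 238, 237, 234, 224, 198, 152, 212, 243, 251, 251, 251, 251, 250, 250, 249, 249]
210 [238, 236, 238, 234, 225, 204, 157, 213, 242, 251, 251, 250, 249, 250, 249, 248, 247, 247, 247]
240 [236, 232, 224, 203, 158, 215, 242, 250, 250, 249, 249, 248, 248, 247, 246, 245, 246, 245, 245]
back y [46.73519679 46.73959543] front y [96.00319479 96.01258663]
```

The tile is flush and parallel to the rail, with ~23.5 mm left to go.

Request:
{"op": "apply_moves", "data": {
  "steps": [
    [[0.015, 0.0005, 0], [0, 0, 0], 0],
    [[0.015, 0.0005, 0], [0, 0, 0], 0],
    [[0.015, 0.0005, 0], [0, 0, 0], 0],
    [[0.015, 0.0005, 0], [0, 0, 0], 0],
    [[0.015, 0.0005, 0], [0, 0, 0], 0],
    [[0.012, 0, 0], [0, 0, 0], 0],
    [[0, 0, 0], [0, 0, 0], 0],
    [[0, 0, 0], [0, 0, 0], 0]
  ]
}}

```text
clock: 20.48
eef_pos: [0.5933, -0.0428, 0.0324]
tool_rot: [0.753, 0.658, 0.003, -0.002]
ft_force: [-0.3, -0.1, -0.8]
grip_width: -0.0003
grasp_force: 0.0
```

Run:
```python
from h import *
st()
```

```text
t 20.48 stage mm [49.2 52.8] z 32.4 yawerr 1.5711 tilt [ 0.001  0.006 -1.   ] w -0.0003 F [-0.31 -0.09 -0.84]
```

Request:
{"op": "apply_moves", "data": {
  "steps": [
    [[0.006, 0, 0], [0, 0, 0], 0],
    [[0.006, 0, 0], [0, 0, 0], 0],
    [[0.006, 0, 0], [0, 0, 0], 0],
    [[0.006, 0, 0], [0, 0, 0], 0],
    [[0.004, 0, 0], [0, 0, 0], 0],
    [[0, 0, 0], [0, 0, 0], 0],
    [[0, 0, 0], [0, 0, 0], 0],
    [[0, 0, 0], [0, 0, 0], 0]
  ]
}}

```text
clock: 21.15
eef_pos: [0.5939, -0.0375, 0.0323]
tool_rot: [0.753, 0.658, 0.002, -0.002]
ft_force: [0.3, -0.4, 0.1]
grip_width: -0.0001
grasp_force: 0.0
```

Run:
```python
from h import *
st()
```

```text
t 21.15 stage mm [49.1 58.1] z 32.3 yawerr 1.5706 tilt [ 0.001  0.006 -1.   ] w -0.0001 F [ 0.26 -0.36  0.13]
```

Request:
{"op": "apply_moves", "data": {
  "steps": [
    [[0.003, 0, 0], [0, 0, 0], 0],
    [[0.003, 0, 0], [0, 0, 0], 0],
    [[0.003, 0, 0], [0, 0, 0], 0],
    [[0, 0, 0], [0, 0, 0], 0],
    [[0, 0, 0], [0, 0, 0], 0],
    [[0, 0, 0], [0, 0, 0], 0],
    [[0, 0, 0], [0, 0, 0], 0],
    [[0, 0, 0], [0, 0, 0], 0]
  ]
}}

```text
clock: 21.82
eef_pos: [0.5941, -0.036, 0.0324]
tool_rot: [0.753, 0.658, 0.002, -0.002]
ft_force: [0.0, -2.2, 0.2]
grip_width: -0.0
grasp_force: 0.9
```

Run:
```python
from h import *
st()
```

```text
t 21.82 stage mm [49.2 59.6] z 32.4 yawerr 1.5703 tilt [ 0.001  0.006 -1.   ] w -0.0000 F [ 0.02 -2.2   0.24]
```

Request:
{"op": "apply_moves", "data": {
  "steps": [
    [[0.003, 0, 0], [0, 0, 0], 0],
    [[0.003, 0, 0], [0, 0, 0], 0],
    [[0, 0, 0], [0, 0, 0], 0],
    [[0, 0, 0], [0, 0, 0], 0],
    [[0, 0, 0], [0, 0, 0], 0],
    [[0, 0, 0], [0, 0, 0], 0],
    [[0, 0, 0], [0, 0, 0], 0],
    [[0, 0, 0], [0, 0, 0], 0]
  ]
}}

```text
clock: 22.48
eef_pos: [0.5941, -0.0359, 0.0324]
tool_rot: [0.754, 0.657, 0.001, -0.001]
ft_force: [-1.1, -5.2, -0.6]
grip_width: 0.0002
grasp_force: 2.7
```

Run:
```python
from h import *
st()
c,p,d=cam('wrist'); save('w7.png',p)
```

```text
t 22.48 stage mm [49.1 59.7] z 32.4 yawerr 1.5695 tilt [ 0.     0.004 -1.   ] w 0.0002 F [-1.13 -5.2  -0.63]
```

View pics/w7.png

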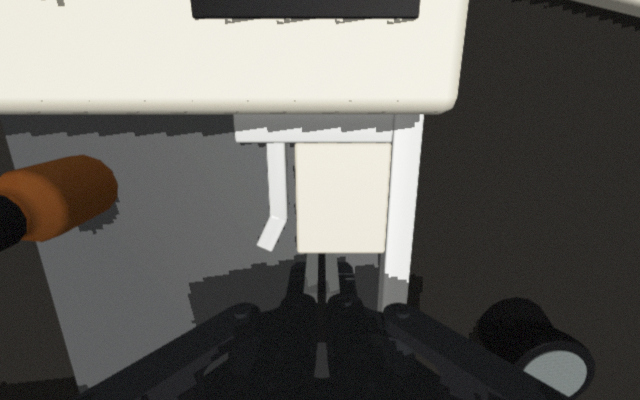

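The tile (296–391, 142–252) meets the end stop at row 142 and the rail at column ~391. It is home, with a light 5 N. Now withdraw.

```bash
python3 gap2.py | head -3
```

```text
left 17 slope 0.0014 x at y=60 38.10 y [116.7  73.7]
right 17 slope 0.0021 x at y=60 77.31 y [116.7  73.7]
rail along 17 slope 0.0012 x at y=60 77.82 y [116.7  73.7]
```

Request:
{"op": "apply_moves", "data": {
  "steps": [
    [[-0.02, 0, 0], [0, 0, 0], 0],
    [[-0.05, 0, 0], [0, 0, 0], 0],
    [[-0.05, 0, 0], [0, 0, 0], 0],
    [[0, 0, -0.1], [0, 0, 0], 0],
    [[0, 0, -0.15], [0, 0, 0], 0],
    [[-0.05, 0, -0.15], [0, 0, 0], 0],
    [[-0.1, 0, -0.15], [0, 0, 0], 0],
    [[0, 0, 0], [0, 0, 0], 0]
  ]
}}

```text
clock: 23.25
eef_pos: [0.5904, -0.0925, 0.1491]
tool_rot: [0.754, 0.657, 0.006, 0.003]
ft_force: [1.1, 0.2, 0.2]
grip_width: -0.0001
grasp_force: 0.0
```

```bash
sed -i 's/range(150,248,6)/range(30,120,6)/;s/288,330/255,330/;s/375,410/330,400/' gap2.py
python3 - <<'E'
from h import *
st();tilelook('',False); c,p,d=cam('wrist'); save('w8.png',p)
E
```

```text
t 23.25 stage mm [53.1  3.1] z 149.1 yawerr 1.5676 tilt [ 0.013  0.003 -1.   ] w -0.0001 F [1.12 0.2  0.24]
313 px [332 204] [array([57.2, 91.9]), array([45.7, 37.6]), np.float64(89.9)]
352 px [316 296] [array([ -28.4, -111.8]), array([35.6, 32.1]), np.float64(77.1)]
```

View pics/w8.png

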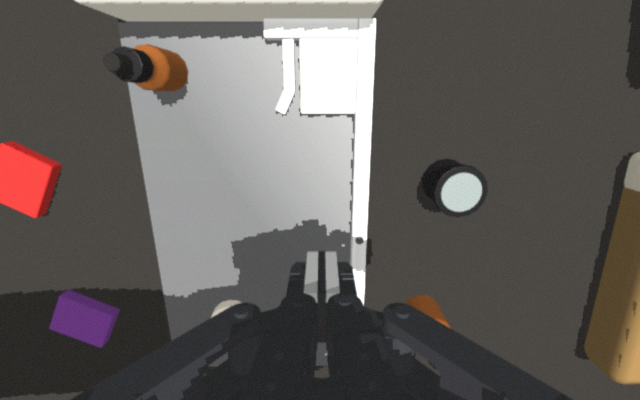

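The tile (300–357, 38–113) sits home in the pocket, square to both the rail and the end stop. The bottles and disc are undisturbed and the hand is clear.

```bash
python3 -c "
from workcell import bot
print(bot.job_done())"
```

```text
the job is handed in; nothing more can be done
None
```

The tile is home in the corner pocket, square against the rail and end stop, and the job is handed in; mid-slide, joint 6 reached its range limit (3.141 rad) and the tile's front corner came about 1 mm off the rail, so I turned the hand and had it flush again about 23 mm before home.

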